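Lock the filler-rod chest with hasp and pin

TASK

Lock the grey filler-rod chest on the welding bench: swing its raised steel hasp down flat against the chest's front so that the staple comes through the slot, then take the locking pin (the one with the plain straight round handle) from the wooden pin block and push it down through the staple's loop until its collar sits on the staple. Leave it there upright, with the hasp shut.

Things in the scene. Friction and masses are not known exactly. Their poses are not given: they have to be found in the camera images.
- hasp (a joint): Hasp angle: 0 = shut (stopped there), hanging flat on the chest's front, staple through its slot; 1.57 = level, straight out from the front; starts at 1.0 to 1.7. Steel strap 68 mm wide, 98 long, 4 thick, slot 48 mm wide from 48 to 86 mm from the hinge, solid metal up to 48. Stiff hinge (friction 0.12 N m): stays where left; push its outer (upper) face, under 10 N.
- hasp_hinge (a point): Middle of the hinge line, 125 mm above the bench, 5 mm before the front of the chest (fixed closed grey metal box 220 mm deep, 280 wide, 130 high). Axes do not turn with the hasp: x level, from the front into the chest; the front faces roughly -y of the bench, y along the front and hinge, z up. At angle q, a strap point L from the hinge is at x = -L sin q, z = -L cos q.
- staple_eye (a point): Centre of the staple's loop, 69 mm above the bench, 28 mm before the chest's front; axes as hasp_hinge. The staple is a level U of 8 mm steel bar standing 56 mm out from the front; the pin goes straight down through it. Opening with the hasp shut: 26 mm along y, 41 mm along x. Bar top 4 mm above this point. Pin seated: pin_handle 29 mm above it.
- pin_handle (a point): Centre of the locking pin's plain cylinder handle (22 mm diameter, 40 high); z up its axis. Below: collar 42 mm diameter, underside 25 mm below this point; shank 13 mm diameter, tapered tip 75 mm below. Steel, 0.14 kg. Stands loose in 1 of 3 holes 85 mm apart in a wooden block 60 mm high, shank 50 mm deep: lift straight up. Other holes: T-bar and ball-top pins.
Mind the look-alikes: they are no part of the job. What is shaped like the part that bears pin_handle but black or yellow is not meant.

How it is judged:
On the way, in this order (a step that is already met when the one before it is completed fails the run):
1. the hasp is swung shut over the staple, within 9 degrees (value of joint hasp below 0.16 rad), for 0.2 s.
2. with the hasp shut, the locking pin's shank is down through the staple's loop (value of joint hasp below 0.16 rad and horizontal distance between pin_handle and staple_eye below 0.02 m and z of pin_handle in the frame of staple_eye below 0.06 m and angle between pin_handle's own z axis and vertical below 0.25 rad), for 0.1 s.
At the end, for the whole second after the job is handed in: The hasp is shut within 9 degrees; the locking pin stands through the staple's loop, upright within 11 degrees, its handle within 20 mm sideways of the loop's centre, its collar down on the staple (handle centre 20 to 37 mm above the loop's centre) (value of joint hasp below 0.16 rad and horizontal distance between pin_handle and staple_eye below 0.02 m and z of pin_handle in the frame of staple_eye between 0.02 and 0.037 m and angle between pin_handle's own z axis and vertical below 0.2 rad); the robot touches nothing.
It also fails if it takes over 61 s, if anything falls off the work surface, if the arm or the gripper's body presses on something with over 40 N, if the wrist force passes 120 N, or if a joint passes its speed limit or range.

ROBOT

A 6-joint arm with a two-finger parallel gripper is mounted at the origin on the work surface. World frame = base frame: x ahead of the robot, y to its left, z up, the work surface at z = 0. Lengths are in m, angles in rad, forces in N, time in s.
With the tool pointing down it reaches from about 0.275 to 1 m from the base axis. Payload 8.4 kg.
Tool frame: the origin (TCP) lies at the very end of the fingers, on their centre line; the grasp point (between the pads) lies 19 mm behind it (ctrl.hold_point_z is the distance from the TCP to the grasp point, in m); z points along the fingers, y is the direction in which the jaws open and shut (so a half turn about z gives the same grasp; the last joint's range is limited). The gripper opens to 85 mm and grips with 20 to 120 N. Pads are 22 mm wide; open, the fingers measure 114 mm over their backs; the gripper's body (76 mm by 85 mm) begins 54 mm behind the grasp point. The pads swing forward as they close: fully open they stand 13 mm farther back than shut.
Start: joints at [-1.24, 0.353, 1.633, -0, 1.155, -0.002], TCP at [0.204, -0.591, 0.231] pointing down, gripper open.
Joint ranges: [-2.63, 2.63], [-0.92, 2.1], [0.06, 2.66], [-1.3, 4.44], [0, 2.69], [-3.02, 3.02]. Speed limits (rad/s): [2.22, 2.22, 2.79, 3.14, 3.14, 3.14].

INTERFACE

Orientations are given as a unit quaternion [w, x, y, z].
In Python, from cell import ctrl, imaging, job gives the robot as it stands.
- The arm moves only by the tool apply_moves, never from a script. Its argument "moves" is text: rows parted by semicolons, each of 7 numbers parted by spaces: the gripper command: -1 is fully open, 1 is shut, values between are in proportion, then the shift along the tool's x, y, z in mm, then the turn, a rotation vector about the tool's x, y, z in units of 6 degrees (1.0 is 6 degrees). A call has 1 to 10 rows; each row is the pose to reach, as a shift and turn from the pose commanded when the call began, along the tool's axes at that moment; what a row does not reach only later rows make up. A row lasts 1/12 s, in which the tool goes at most 41.7 mm and 7.16 degrees, less where a joint would pass 70% of its speed; a pose out of reach is approached as far as the arm can. A call with a gripper value outside its range is refused whole. The fingers move at their own pace and stop on an object; "force" is the grip in N (left out, the last holds). Time passes only in rows, so rows that repeat a pose let the fingers close. It gives the time, the measured TCP pose, the force and the opening at its end, in the units of the state.
- ctrl.get_obs(): the state, without advancing time (a new reading comes with each control period).
- imaging.snapshot(name): name is "scene" or "top" or "wrist"; returns the picture (384x512x3 uint8, blue, green, red); there is no depth.
- imaging.camera_params(name): a dict with "fx", "fy", "cx", "cy" (pixels), "rvec" (rotation vector, rad) and "tvec" (3), from world to camera coordinates, as OpenCV has them. Camera axes: x right, y down, z forward; pixel columns grow to the right and rows downward; lengths in m; the calibration is good to about 2 mm. A picture is of the moment at which its call begins: read the wrist's pose just before it. camera_params takes no time and is no camera call; for the wrist camera it gives the pose at the moment of the call.
- job.finish_job(): hands the job in, once; it reports no verdict.
The state is a dict: "time_s": time; "qpos": joint angles; "qd": joint speeds; "effort": joint torques, N m; "eef_pos": TCP position; "orientation": TCP orientation; "contact_force": force on the tool from outside, world axes, zero at the start; "ft_torque": the same for the moment, N m; "opening": finger opening in m.
Only numpy, scipy, OpenCV 4.12 (cv2) and the standard library are available. Lean on these libraries where they do the work, as an engineer would, in place of code of your own. Each camera call takes 0.05 s, during which the arm holds its last target.

## Working session

There is one attempt and no reset: what is moved stays moved. The work goes in short steps, Python scripts to look and compute and a tool call to move; the robot and the scene stay as the last step left them, time stands still between calls to the robot, and variables do not carry over. Pictures are saved under pics/ and viewed, and the job is handed in when it is done.

Besides the shell and the picture viewer there is one more tool, called after "Call:" as name(argument=value, ...) on one line, values as JSON. apply_moves: Moves the arm, as the interface text tells. Its arguments: {"type":"object","properties":{"moves":{"type":"string"},"force":{"type":"number"}},"required":["moves"]}

```bash
ls; mkdir -p pics
python3 - <<'E'
from cell import ctrl, imaging, job
import cv2
print(ctrl.get_obs(), ctrl.hold_point_z)
for n in ("scene","top","wrist"):
    p=imaging.camera_params(n); print(n,p)
    cv2.imwrite(f"pics/{n}0.png",imaging.snapshot(n))
E
```

```text
pics
{'time_s': 0.0, 'qpos': array([-1.24041491e+00,  3.53600936e-01,  1.63413259e+00,  2.49023721e-05,
        1.15521076e+00, -2.39928803e-03]), 'qd': array([ 0.00249504,  0.00113937, -0.00093865,  0.00013771, -0.0012826 ,
        0.00025101]), 'effort': array([ 4.86019417e-03, -6.05248260e+01, -3.42071700e+01,  3.44057344e-04,
        9.53907816e-03,  5.95642618e-06]), 'eef_pos': array([ 0.20402367, -0.59025811,  0.23059183]), 'orientation': array([-6.68608793e-04,  9.86189642e-01,  1.65618637e-01, -9.90966559e-05]), 'contact_force': array([0.07975846, 0.07547241, 0.48710442]), 'ft_torque': array([-0.02163999,  0.03881849, -0.00726891]), 'opening': 0.08487213103189713} 0.0187
scene {'fx': 442.96024197821475, 'fy': 442.96024197821475, 'cx': 252.51459446869234, 'cy': 187.02999817022675, 'rvec': array([ 1.82036736,  1.8973451 , -0.60389698]), 'tvec': array([ 0.11321574, -0.35337182,  1.27899669])}
top {'fx': 472.8949460607101, 'fy': 472.8949460607101, 'cx': 255.58470267582587, 'cy': 187.26852984934703, 'rvec': array([ 2.1731005 , -2.15451486,  0.0869058 ]), 'tvec': array([-0.08366934,  0.5226853 ,  1.02764879])}
wrist {'fx': 345.4319581960191, 'fy': 345.4319581960191, 'cx': 253.63774863182758, 'cy': 195.85778667224432, 'rvec': array([-2.36579566,  1.68417469,  0.23903655]), 'tvec': array([-0.62276844, -0.0363802 ,  0.37785769])}
```

View pics/scene0.png

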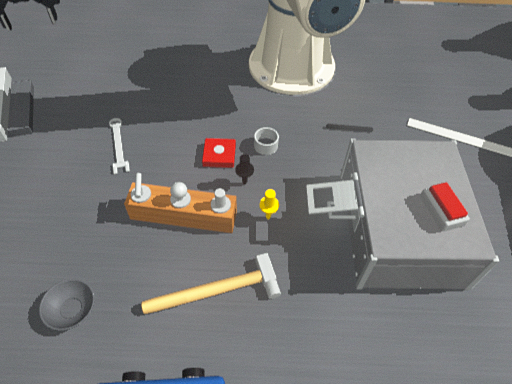

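View pics/top0.png

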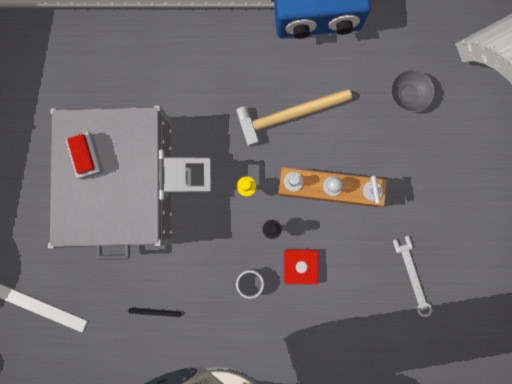

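View pics/wrist0.png

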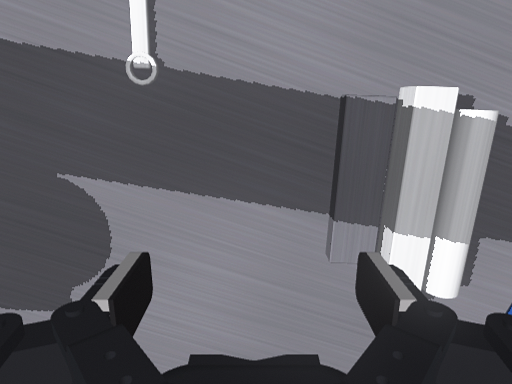

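```bash
cat > h.py <<'E'
import cv2, numpy as np
from scipy.spatial.transform import Rotation as R
from cell import ctrl, imaging, job
def cam(n):
    p=imaging.camera_params(n); return p, R.from_rotvec(np.ravel(p['rvec'])).as_matrix(), np.ravel(p['tvec'])
def ray(n,uv,c=None):
    p,M,t=c or cam(n); d=M.T@np.array([(uv[0]-p['cx'])/p['fx'],(uv[1]-p['cy'])/p['fy'],1]); return -M.T@t, d/np.linalg.norm(d)
def onz(n,uv,z,c=None):
    o,d=ray(n,uv,c); return o+d*(z-o[2])/d[2]
def two(a,ua,b,ub):
    o1,d1=ray(a,ua);o2,d2=ray(b,ub)
    s=np.linalg.lstsq(np.c_[d1,-d2],o2-o1,rcond=None)[0]
    p,q=o1+s[0]*d1,o2+s[1]*d2
    return (p+q)/2,np.linalg.norm(p-q)
def proj(n,P,c=None):
    p,M,t=c or cam(n); v=M@np.asarray(P)+t; return np.array([p['fx']*v[0]/v[2]+p['cx'],p['fy']*v[1]/v[2]+p['cy']])
E
python3 - <<'E'
import cv2
s=cv2.imread('pics/scene0.png');t=cv2.imread('pics/top0.png')
f=lambda i,x,y,w,h,k:cv2.resize(i[y:y+h,x:x+w],None,fx=k,fy=k,interpolation=cv2.INTER_CUBIC)
cv2.imwrite('pics/c1.png',f(s,120,160,130,90,6)); cv2.imwrite('pics/c2.png',f(t,270,150,130,70,6))
cv2.imwrite('pics/c3.png',f(s,290,130,110,90,6)); cv2.imwrite('pics/c4.png',f(t,140,130,110,90,6))
E
```

```text
(no output)
```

View pics/c1.png

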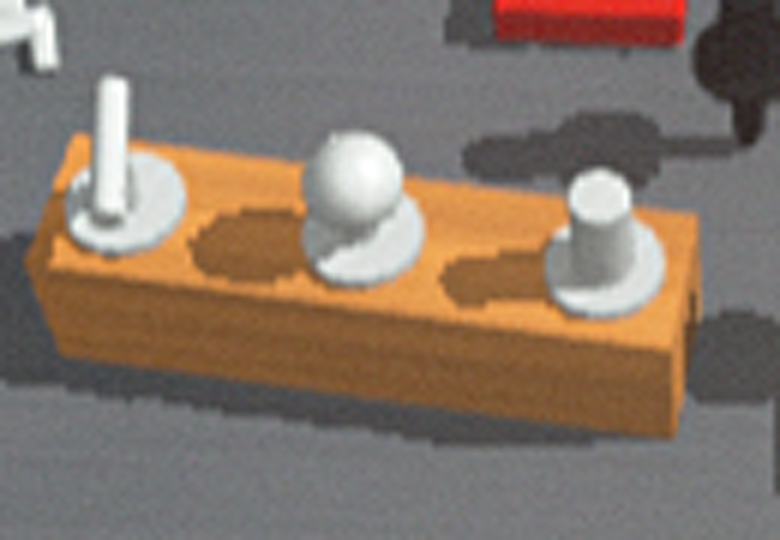

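View pics/c2.png

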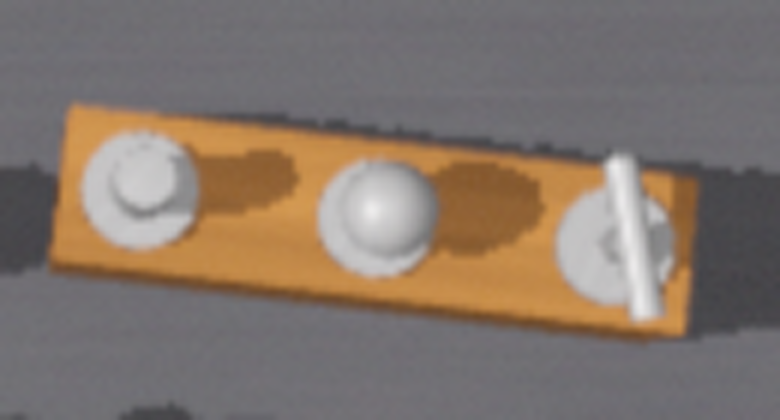

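View pics/c3.png

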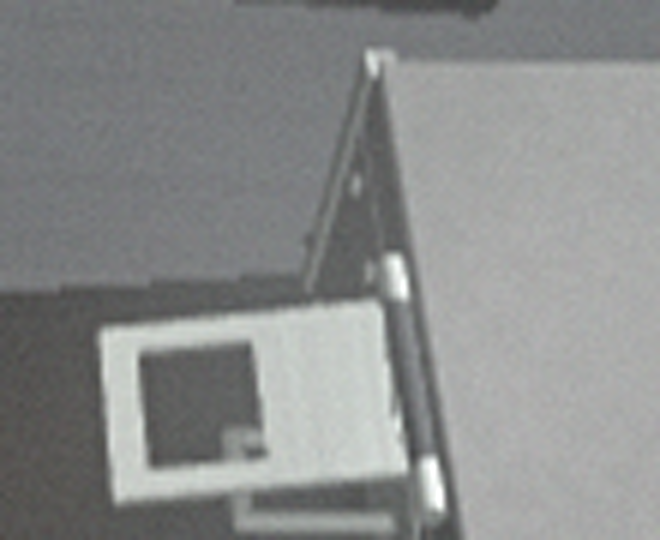

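View pics/c4.png

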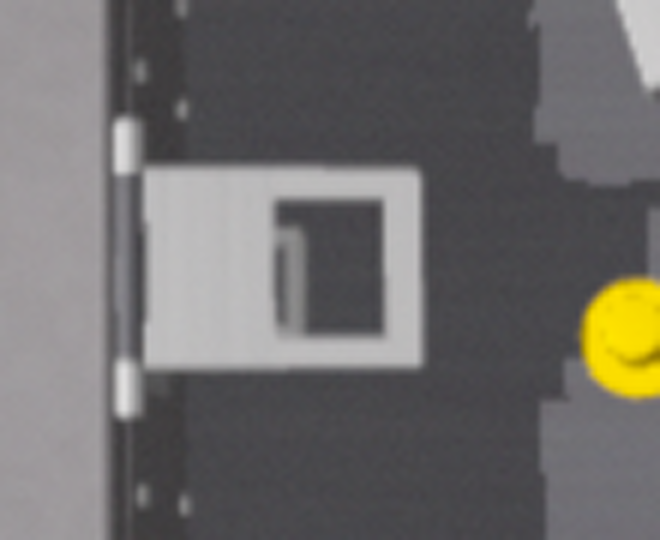

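Run:
```python
from h import *
np.set_printoptions(precision=4,suppress=True)
T=lambda x,y:(140+x/6-.4,130+y/6-.4); S=lambda x,y:(290+x/6-.4,130+y/6-.4)
print('pin',two('scene',(219.6,192.1),'top',(293.8,179.3)),onz('scene',(219.6,192.1),.105),onz('top',(293.8,179.3),.105))
print('collar',onz('scene',(120+604/6-.4,160+257/6-.4),.0635), onz('top',(270+139/6-.4,150+189/6-.4),.064))
for nm,s,t in [('barA',(397,277),(127,145)),('barB',(432,485),(127,388)),('endA',(101,328),(421,168)),('endB',(116,503),(423,367))]:
    print(nm,two('scene',S(*s),'top',T(*t)))
for a in [(127,145),(127,388)]: print(onz('top',T(*a),.129))
for a in [(293,230),(293,335)]: print('staple top',onz('top',T(*a),.073))
for a in [(235,522),(400,522)]: print('staple sc',onz('scene',S(*a),.073))
# chest corners top
for a in [(157,108),(160,245),(52,109),(51,246)]: print('chest',onz('top',a,.13))
```

```text
pin (array([ 0.533 , -0.16  ,  0.1026]), np.float64(0.00183652795269041)) [ 0.5346 -0.1607  0.105 ] [ 0.5327 -0.1589  0.105 ]
collar [ 0.5314 -0.1615  0.0635] [ 0.5335 -0.1594  0.064 ]
barA (array([0.5652, 0.0887, 0.2139]), np.float64(0.008167198086852427))
barB (array([0.5071, 0.1383, 0.0172]), np.float64(0.008906849017797872))
endA (array([0.5642, 0.0041, 0.1817]), np.float64(0.0038171153895596374))
endB (array([0.5161, 0.0261, 0.0112]), np.float64(0.004912407544910998))
[0.5799 0.1116 0.129 ]
[0.4977 0.1093 0.129 ]
staple top [0.5591 0.0638 0.073 ]
staple top [0.5215 0.063  0.073 ]
staple sc [0.5619 0.0593 0.073 ]
staple sc [0.5593 0.1146 0.073 ]
chest [0.6742 0.1218 0.13  ]
chest [0.3966 0.1076 0.13  ]
chest [0.671  0.3377 0.13  ]
chest [0.3925 0.3254 0.13  ]
```

Run:
```python
from h import *
np.set_printoptions(precision=4,suppress=True)
T=lambda x,y:(140+x/6-.4,130+y/6-.4); S=lambda x,y:(290+x/6-.4,130+y/6-.4)
for nm,s,t in [('barA',(397,277),(127,388)),('barB',(432,485),(127,145)),('endA',(101,328),(423,367)),('endB',(116,503),(421,168)),('stap corner',(235,522),(300,235))]:
    print(nm,two('scene',S(*s),'top',T(*t)))
```

```text
barA (array([0.4978, 0.1092, 0.1272]), np.float64(0.000809700659400682))
barB (array([0.5801, 0.1117, 0.1274]), np.float64(0.0005177835633023414))
endA (array([0.5076, 0.0128, 0.1057]), np.float64(0.00010845040216845772))
endB (array([0.5766, 0.0151, 0.1046]), np.float64(0.0003050131748689894))
stap corner (array([0.558 , 0.0613, 0.0671]), np.float64(0.001773156442916005))
```

Candidates for the pin: plain cylinder handle in the block at scene (220,192) / top (294,179). Others are the ball-top at scene (180,188), the T-bar at (139,188), a loose yellow one at (269,201) and a loose black one at (245,165). By the description and the crops, it's the grey one at scene (220,192), at about (0.533,-0.160). The hasp hinge is near (0.539,0.1105,0.125), with the hasp at about 1.37 rad. The hasp comes first.

```bash
cat >> h.py <<'E'
def go(P,yaw_deg):
    """shift(mm, tool axes) and turn (6deg units) to reach P, tool down with tool x at world angle yaw"""
    o=ctrl.get_obs(); q=o['orientation']; M=R.from_quat([q[1],q[2],q[3],q[0]])
    a=np.deg2rad(yaw_deg); X=np.array([np.cos(a),np.sin(a),0]); Z=np.array([0,0,-1.]); 
    G=R.from_matrix(np.c_[X,np.cross(Z,X),Z])
    s=M.inv().apply(np.asarray(P)-o['eef_pos'])*1000
    r=np.rad2deg((M.inv()*G).as_rotvec())/6
    print('t',round(o['time_s'],2),'pos',o['eef_pos'].round(4),'F',o['contact_force'].round(1),'open',round(o['opening'],4)); print('shift',s.round(1),'turn',r.round(2))
E
python3 -c "
from h import *
go([.54,.055,.21],92.3)"
```

```text
t 0.15 pos [ 0.2041 -0.5904  0.2307] F [-0.3  0.8  0. ] open 0.0855
shift [ 528.3 -500.2   21.3] turn [-1.000e-02 -1.000e-02 -1.221e+01]
```

Call:
apply_moves(moves="1 52 -50 0 0 0 -1.1; 1 79 -75 2 0 0 -2.2; 1 106 -100 4 0 0 -3.3; 1 132 -125 6 0 0 -4.4; 1 158 -150 8 0 0 -5.5; 1 184 -175 10 0 0 -6.6; 1 210 -200 12 0 0 -7.7; 1 236 -225 14 0 0 -8.8; 1 262 -250 16 0 0 -9.9; 1 290 -275 16 0 0 -11", force=40)

```text
time_s: 0.98
eef_pos: [0.3884, -0.2342, 0.215]
orientation: [-0.0, 0.735, 0.678, -0.0]
contact_force: [1.0, 0.2, -0.5]
opening: 0.0002
```

```bash
python3 -c "
from h import *
go([.54,.055,.21],92.3)"
```

```text
t 0.98 pos [ 0.3884 -0.2342  0.215 ] F [ 1.   0.2 -0.5] open 0.0002
shift [300.5 127.8   4.9] turn [-0.   -0.   -1.15]
```

Call:
apply_moves(moves="1 38 16 1 0 0 -0.3; 1 75 32 2 0 0 -0.6; 1 113 48 3 0 0 -0.9; 1 150 64 4 0 0 -1.15; 1 188 80 5 0 0 -1.15; 1 226 96 5 0 0 -1.15; 1 263 112 5 0 0 -1.15; 1 300 128 5 0 0 -1.15; 1 300 128 5 0 0 -1.15; 1 300 128 5 0 0 -1.15")

```text
time_s: 1.82
eef_pos: [0.5422, 0.0537, 0.2099]
orientation: [-0.0, 0.694, 0.72, -0.0]
contact_force: [0.5, -0.4, -0.7]
opening: -0.0
```

```bash
python3 -c "
from h import *
go([.54,.055,.21],92.3)
cv2.imwrite('pics/w1.png',imaging.snapshot('wrist'));cv2.imwrite('pics/s1.png',imaging.snapshot('scene'))
c=cam('wrist')
for n,P in dict(hinge=[.539,.1105,.125],eye=[.5399,.0872,.069],tipc=ctrl.get_obs()['eef_pos']).items(): print(n,proj('wrist',P,c))"
```

```text
t 1.82 pos [0.5422 0.0537 0.2099] F [ 0.5 -0.4 -0.7] open -0.0
shift [ 1.4 -2.2 -0.1] turn [-0.   -0.   -0.02]
hinge [254.79851439 116.99969293]
eye [254.79019184 142.34493592]
tipc [254.90944896 261.24455274]
```

View pics/w1.png

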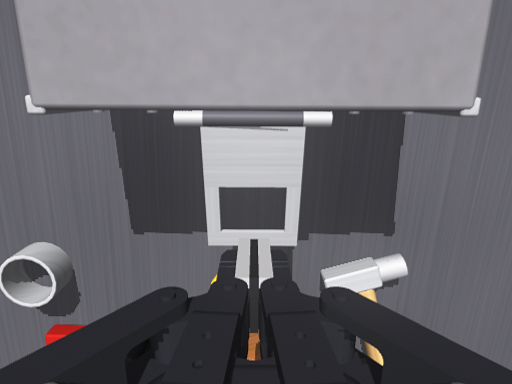

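View pics/s1.png

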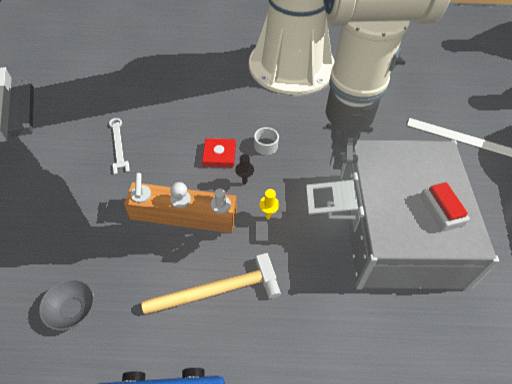

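Call:
apply_moves(moves="1 5 -2 30 0 0 0; 1 10 -2 60 0 0 0; 1 10 -2 78 0 0 0; 1 10 -2 80 0 0 0; 1 10 -2 85 0 0 0; 1 10 -2 90 0 0 0; 1 11.5 -2 96 0 0 0; 1 14.5 -2 102.5 0 0 0; 1 14.5 -2 102.5 0 0 0")

```text
time_s: 2.67
eef_pos: [0.5393, 0.0664, 0.1074]
orientation: [0.0, 0.695, 0.719, 0.0]
contact_force: [-0.1, 0.5, 0.0]
opening: -0.0001
```

```bash
python3 -c "
from h import *
go([.54,.0845,.107],92.3)
cv2.imwrite('pics/w2.png',imaging.snapshot('wrist'))
cv2.imwrite('pics/s2.png',cv2.resize(imaging.snapshot('scene')[130:230,270:400],None,fx=5,fy=5))"
```

```text
t 2.67 pos [0.5393 0.0664 0.1074] F [-0.1  0.5  0. ] open -0.0001
shift [18.1  1.3  0.4] turn [ 0.   -0.   -0.06]
```

View pics/w2.png

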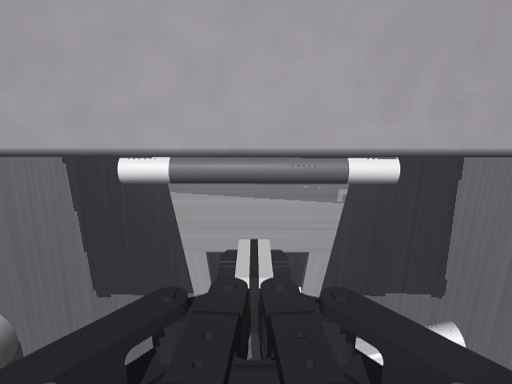

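View pics/s2.png

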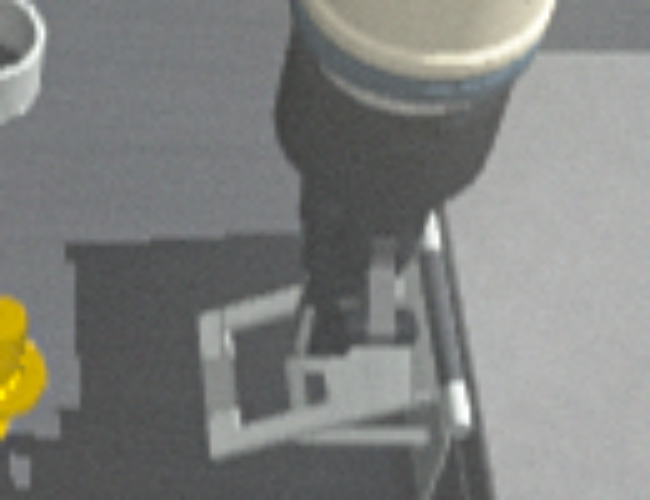

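Call:
apply_moves(moves="1 2 0 3 0 0 0; 1 4 0 6 0 0 0; 1 6.5 0 8.5 0 0 0; 1 9.5 0 11 0 0 0; 1 12.5 0 13 0 0 0; 1 15.5 0 15 0 0 0; 1 18.5 0 16.5 0 0 0; 1 22 0 17.5 0 0 0; 1 26 0 18 0 0 0; 1 26 0 18 0 0 0")

```text
time_s: 3.6
eef_pos: [0.538, 0.093, 0.0895]
orientation: [-0.0, 0.695, 0.719, -0.0]
contact_force: [0.4, -1.2, -1.7]
opening: -0.0002
```

```bash
python3 -c "
from h import *
go([.54,.0975,.089],92.3)
cv2.imwrite('pics/s3.png',cv2.resize(imaging.snapshot('scene')[130:230,270:400],None,fx=5,fy=5))"
```

```text
t 3.6 pos [0.538  0.093  0.0895] F [ 0.4 -1.2 -1.7] open -0.0002
shift [4.5 2.2 0.5] turn [-0.01 -0.   -0.05]
```

View pics/s3.png

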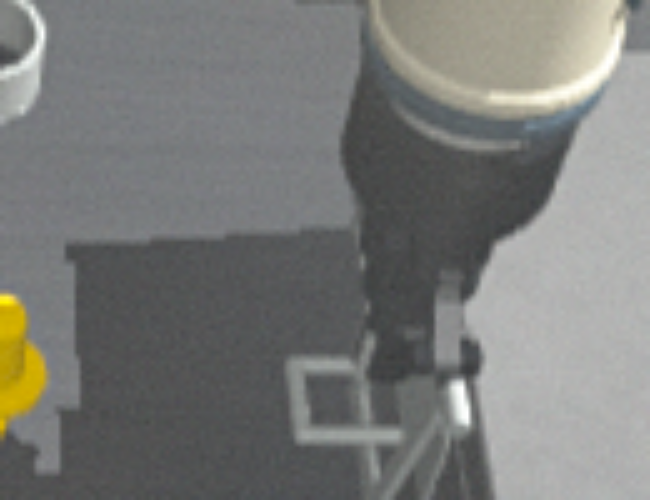

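Call:
apply_moves(moves="1 1 0 0 0 0 0; 1 2 0 0 0 0 0; 1 3 0 0 0 0 0; 1 4 0 0 0 0 0; 1 4 0 0 0 0 0; 1 4 0 0 0 0 0")

```text
time_s: 4.15
eef_pos: [0.538, 0.0962, 0.0897]
orientation: [-0.0, 0.695, 0.719, -0.0]
contact_force: [0.1, -3.2, -2.7]
opening: -0.0001
```

Call:
apply_moves(moves="1 1 0 0 0 0 0; 1 1 0 0 0 0 0; 1 2 0 0 0 0 0; 1 2 0 0 0 0 0; 1 2 0 0 0 0 0")

```text
time_s: 4.57
eef_pos: [0.538, 0.0976, 0.0897]
orientation: [0.0, 0.695, 0.719, -0.0]
contact_force: [-0.2, -9.1, -3.0]
opening: 0.0
```

Call:
apply_moves(moves="1 1 0 0 0 0 0; 1 1 0 0 0 0 0; 1 1 0 0 0 0 0; 1 1 0 0 0 0 0")

```text
time_s: 4.9
eef_pos: [0.538, 0.0977, 0.0897]
orientation: [0.001, 0.695, 0.719, -0.001]
contact_force: [1.1, -15.0, -1.9]
opening: -0.0001
```

```bash
python3 -c "
from h import *
go([.54,.0975,.089],92.3)
cv2.imwrite('pics/w4.png',imaging.snapshot('wrist'))
cv2.imwrite('pics/s4.png',cv2.resize(imaging.snapshot('scene')[130:230,270:400],None,fx=5,fy=5))"
```

```text
t 4.9 pos [0.538  0.0977 0.0897] F [  1.1 -15.   -1.9] open -0.0001
shift [-0.2  2.   0.7] turn [-0.    0.02 -0.05]
```

View pics/s4.png

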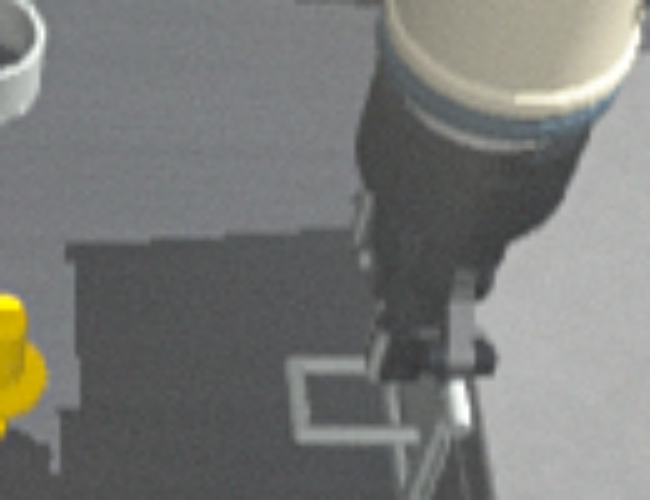

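Call:
apply_moves(moves="1 -15 1 0 0 0 0; 1 -30 1 0 0 0 0; 1 -40 1 -30 0 0 0; 1 -60 1 -65 0 0 0; -1 -90 1 -95 0 0 0; -1 -130 1 -110 0 0 0; -1 -170 0 -110 0 0 0; -1 -210 0 -110 0 0 0; -1 -245 0 -110 0 0 0; -1 -258 0 -110 0 0 0")

```text
time_s: 5.83
eef_pos: [0.5478, -0.1623, 0.2007]
orientation: [0.001, 0.696, 0.718, 0.001]
contact_force: [-0.1, 0.3, -0.1]
opening: 0.0723
```

```bash
python3 -c "
from h import *
go([.533,-.160,.2],92.3)
cv2.imwrite('pics/w5.png',imaging.snapshot('wrist'))
c=cam('wrist');print(proj('wrist',[.533,-.16,.105],c))
cv2.imwrite('pics/s5.png',cv2.resize(imaging.snapshot('scene')[130:230,270:400],None,fx=5,fy=5))
cv2.imwrite('pics/t5.png',cv2.resize(imaging.snapshot('top')[130:220,140:250],None,fx=6,fy=6,interpolation=cv2.INTER_CUBIC))"
```

```text
t 5.83 pos [ 0.5478 -0.1623  0.2007] F [-0.1  0.3 -0.1] open 0.0723
shift [  2.7 -14.7   0.6] turn [ 0.03  0.01 -0.08]
[233.68085618 196.09075107]
```

View pics/w5.png

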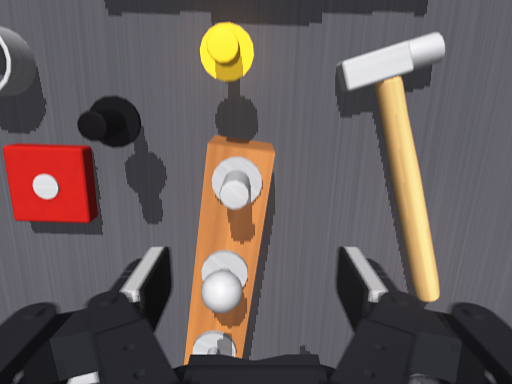

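View pics/s5.png

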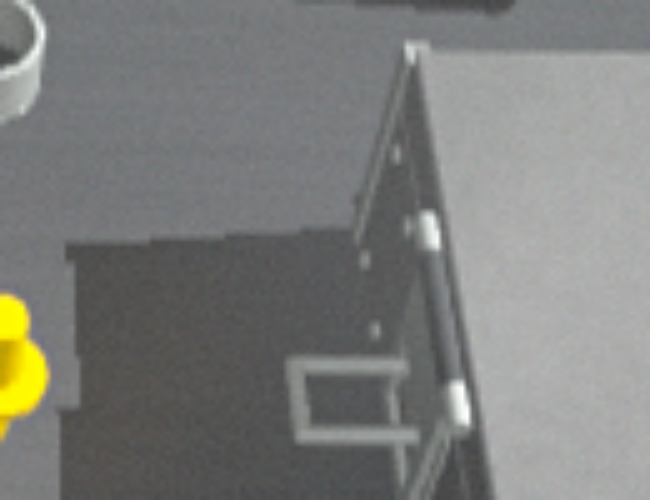

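View pics/t5.png

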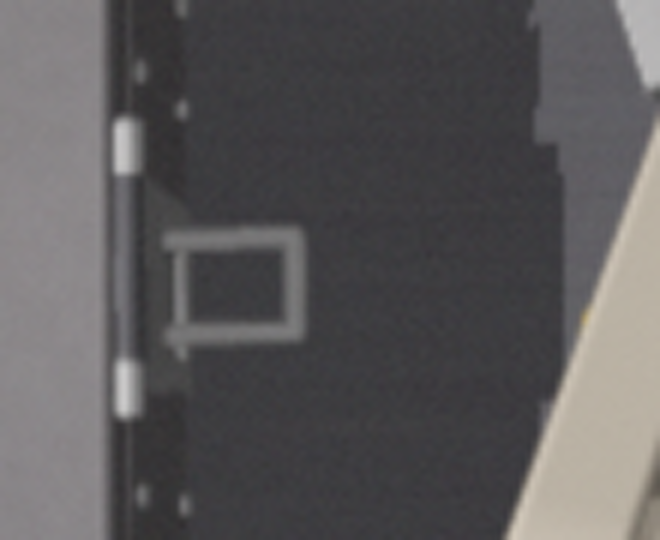

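```bash
python3 -c "
from h import *
np.set_printoptions(precision=4,suppress=True)
T=lambda x,y:(140+x/6-.4,130+y/6-.4); S=lambda x,y:(270+x/5-.4,130+y/5-.4)
for p in [(236,286.5),(304,286.5),(304,228),(304,345)]: print('T',onz('top',T(*p),.073))
for p in [(350,402),(288,402),(295,443),(286,357)]: print('S',onz('scene',S(*p),.073))
i=cv2.imread('pics/w5.png');cv2.imwrite('pics/c6.png',cv2.resize(i[140:240,190:290],None,fx=6,fy=6,interpolation=cv2.INTER_CUBIC))
c=cam('wrist');print(ctrl.get_obs()['eef_pos']);print(onz('wrist',(236,190),.105,c))
"
```

```text
T [0.5387 0.0837 0.073 ]
T [0.5388 0.0595 0.073 ]
T [0.5598 0.0599 0.073 ]
T [0.518 0.059 0.073]
S [0.545  0.0823 0.073 ]
S [0.5462 0.0571 0.073 ]
S [0.5657 0.0587 0.073 ]
S [0.524  0.0577 0.073 ]
[ 0.5473 -0.1588  0.1999]
[ 0.5339 -0.1514  0.105 ]
```

View pics/c6.png

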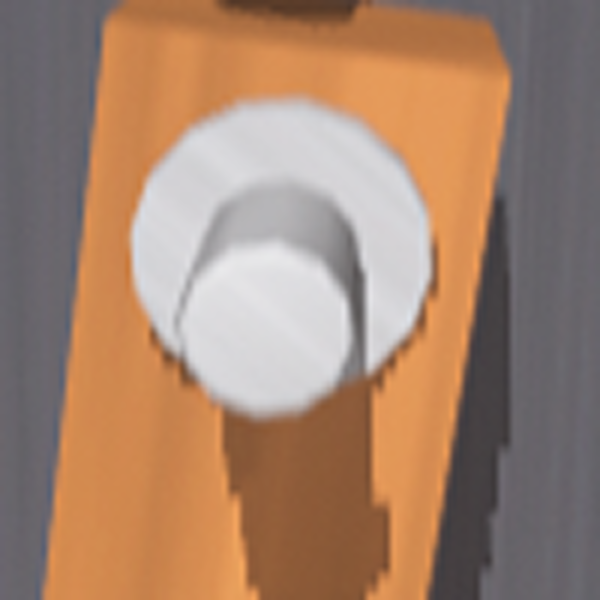

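```bash
python3 -c "
from h import *
c=cam('wrist');i=imaging.snapshot('wrist');cv2.imwrite('pics/c7.png',cv2.resize(i[140:240,190:290],None,fx=6,fy=6,interpolation=cv2.INTER_CUBIC))
print(proj('wrist',[.533,-.16,.105],c))
for v in [(234.1,195),(234.1,190)]:print(onz('wrist',v,.105,c))
go([.533,-.160,.13],92.3)
"
```

```text
[234.49859559 201.53818268]
[ 0.53263163 -0.15513745  0.105     ]
[ 0.53256891 -0.15144726  0.105     ]
t 6.03 pos [ 0.5471 -0.1579  0.1998] F [-0.6  0.7 -0.5] open 0.0859
shift [ -1.7 -14.2  69.8] turn [ 0.   -0.01 -0.06]
```

View pics/c7.png

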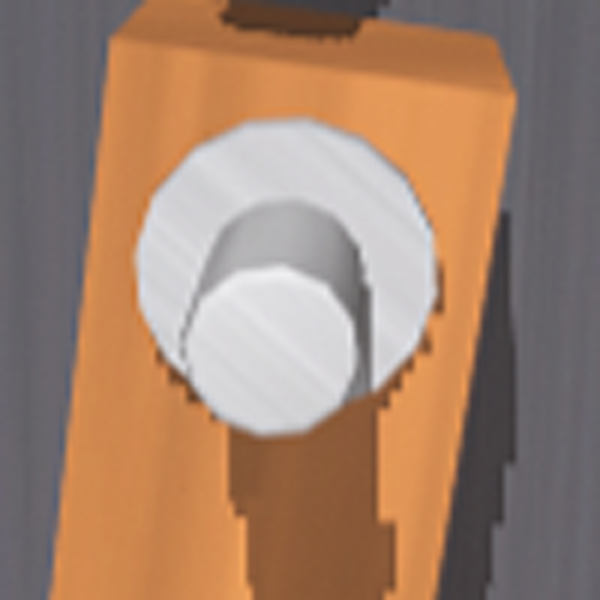

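Call:
apply_moves(moves="-1 0 -7 20 0 0 0; -1 0 -14 40 0 0 0; -1 0 -14 65 0 0 0; -1 0 -14 80 0 0 0; -1 0 -14 80 0 0 0")

```text
time_s: 6.45
eef_pos: [0.531, -0.1565, 0.1169]
orientation: [-0.002, 0.694, 0.72, -0.001]
contact_force: [-1.3, 0.5, -0.7]
opening: 0.0856
```

```bash
python3 -c "
from h import *
go([.533,-.1585,.0693],92.3)
c=cam('wrist');i=imaging.snapshot('wrist');cv2.imwrite('pics/w8.png',i)
print(proj('wrist',[.533,-.1585,.105],c))
"
```

```text
t 6.45 pos [ 0.531  -0.1565  0.1169] F [-1.3  0.5 -0.7] open 0.0856
shift [-2.2  2.2 47.6] turn [-0.05 -0.02 -0.04]
[258.89889123 253.97411994]
```

View pics/w8.png

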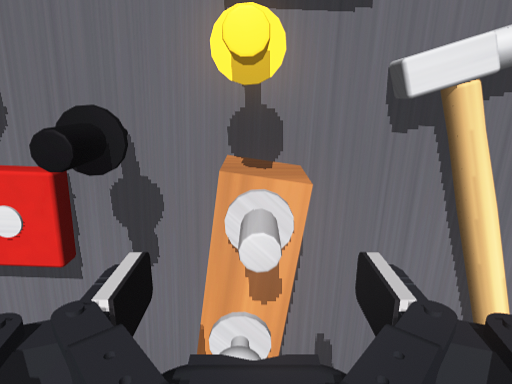

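Call:
apply_moves(moves="-1 -1 2 15 0 0 0; -1 -1 2 30 0 0 0; -1 -1 2 40 0 0 0; -1 -1 2 46 0 0 0; -1 -1 2 47 0 0 0; -1 -1 2 47 0 0 0")

```text
time_s: 7.0
eef_pos: [0.5352, -0.1598, 0.0731]
orientation: [0.0, 0.695, 0.719, 0.0]
contact_force: [1.2, -1.0, 0.5]
opening: 0.0855
```

Call:
apply_moves(moves="0.5 0 0 0 0 0 0; 0.5 0 0 0 0 0 0; 0.5 0 0 0 0 0 0; 1 0 0 0 0 0 0; 1 0 0 0 0 0 0; 1 0 0 0 0 0 0; 1 0 0 0 0 0 0; 1 0 0 0 0 0 0", force=40)

```text
time_s: 7.67
eef_pos: [0.5352, -0.1601, 0.0731]
orientation: [0.0, 0.695, 0.719, 0.0]
contact_force: [-1.9, 0.2, 6.3]
opening: 0.0208
```

```bash
python3 -c "
from h import *
go([.533,-.1585,.0693],92.3)
cv2.imwrite('pics/w9.png',imaging.snapshot('wrist'))
"
```

```text
t 7.67 pos [ 0.5352 -0.1601  0.0731] F [-1.9  0.2  6.3] open 0.0208
shift [ 1.7 -2.1  3.8] turn [ 0.    0.   -0.06]
```

View pics/w9.png

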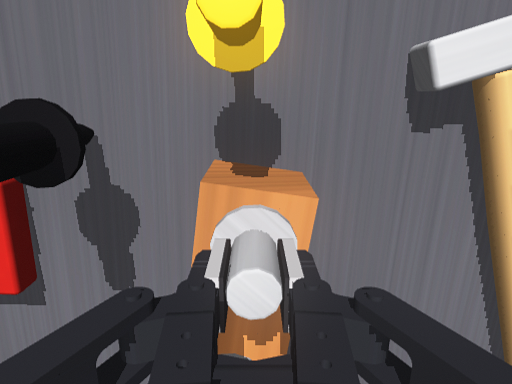

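Call:
apply_moves(moves="1 0 0 -8 0 0 0; 1 0 0 -20 0 0 0; 1 0 0 -35 0 0 0; 1 0 0 -55 0 0 0; 1 0 0 -80 0 0 0; 1 0 0 -105 0 0 0; 1 0 0 -125 0 0 0; 1 0 0 -125 0 0 0; 1 0 0 -125 0 0 0", force=60)

```text
time_s: 8.47
eef_pos: [0.5357, -0.1602, 0.1994]
orientation: [0.001, 0.695, 0.719, 0.001]
contact_force: [0.4, 0.1, -1.1]
opening: 0.0204
```

```bash
python3 -c "
from h import *
go([.54,.0855,.2],92.3)
cv2.imwrite('pics/w10.png',imaging.snapshot('wrist'))
cv2.imwrite('pics/s10.png',imaging.snapshot('scene'))
"
```

```text
t 8.47 pos [ 0.5357 -0.1602  0.1994] F [ 0.4  0.1 -1.1] open 0.0204
shift [245.4  12.8  -0.8] turn [ 0.03  0.01 -0.06]
```

View pics/s10.png

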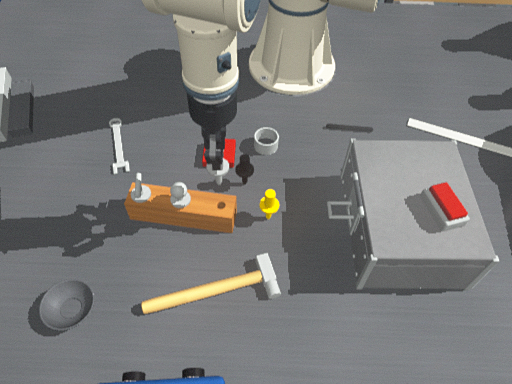

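View pics/w10.png

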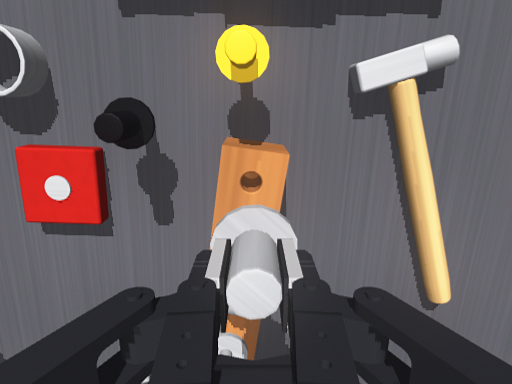

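Call:
apply_moves(moves="1 25 2 0 0 0 0; 1 55 4 0 0 0 0; 1 85 6 0 0 0 0; 1 115 8 0 0 0 0; 1 140 10 0 0 0 0; 1 160 11 0 0 0 0; 1 165 13 0 0 0 0; 1 165 13 0 0 0 0; 1 165 13 0 0 0 0")

```text
time_s: 9.32
eef_pos: [0.5419, 0.0049, 0.1969]
orientation: [-0.0, 0.695, 0.719, -0.001]
contact_force: [-0.2, -1.0, -1.6]
opening: 0.0205
```

```bash
python3 -c "
from h import *
go([.54,.0855,.2],92.3)
c=cam('wrist')
i=imaging.snapshot('wrist');cv2.imwrite('pics/w11.png',i);cv2.imwrite('pics/w11c.png',cv2.resize(i[80:220,180:330],None,fx=5,fy=4,interpolation=cv2.INTER_CUBIC)) 
print(proj('wrist',[.54,.0872,.073],c))
"
```

```text
t 9.32 pos [0.5419 0.0049 0.1969] F [-0.2 -1.  -1.6] open 0.0205
shift [80.6  0.9 -3.1] turn [-0.02  0.   -0.05]
[256.22719975  81.23783831]
```

View pics/w11.png

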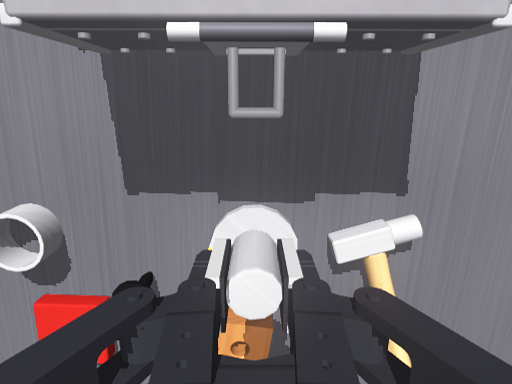

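View pics/w11c.png

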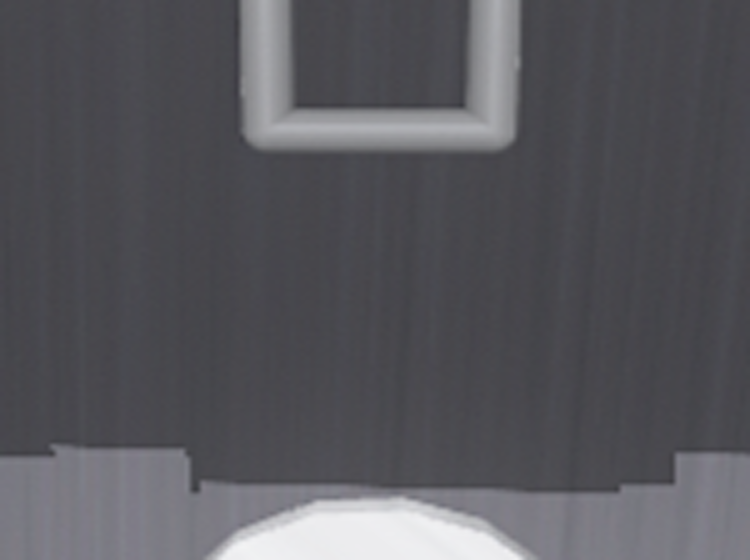

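```bash
python3 -c "
from h import *
c=cam('wrist');e=ctrl.get_obs()['eef_pos'];print(e)
print('outer bar',onz('wrist',(255.7,112.3),.069,c))
print('slot edge side',onz('wrist',(255.7,50),.073,c))
for p in[(254.7,291)]: print('handle top-TCP',onz('wrist',p,e[2]+.032,c)-e)
for p in[(254.5,207)]: print('collar far edge-TCP (expect 21)',onz('wrist',p,e[2]+.0119-.020,c)-e)
go([.54,.0855,.16],92.3)
"
```

```text
[0.5419829  0.00451611 0.19708842]
outer bar [0.54061781 0.06450192 0.069     ]
slot edge side [0.53901695 0.10794534 0.073     ]
handle top-TCP [-0.00025318  0.00437955  0.032     ]
collar far edge-TCP (expect 21) [-0.00098583  0.02313019 -0.0081    ]
t 9.37 pos [0.542  0.0045 0.1971] F [ 0.9 -0.2 -1.7] open 0.0208
shift [81.   0.8 37.1] turn [-0.01  0.   -0.06]
```

Call:
apply_moves(moves="1 15 0 0 0 0 0; 1 35 0 5 0 0 0; 1 55 1 12 0 0 0; 1 72 1 20 0 0 0; 1 81 1 30 0 0 0; 1 81 1 33 0 0 0; 1 81 1 33 0 0 0; 1 81 1 33 0 0 0")

```text
time_s: 10.03
eef_pos: [0.5405, 0.0852, 0.1645]
orientation: [-0.0, 0.695, 0.719, -0.0]
contact_force: [0.2, -0.7, -1.6]
opening: 0.0201
```

```bash
python3 -c "
from h import *
go([.54,.0858,.0861],92.3)
cv2.imwrite('pics/w12.png',imaging.snapshot('wrist'))
cv2.imwrite('pics/s12.png',cv2.resize(imaging.snapshot('scene')[110:240,280:400],None,fx=5,fy=5))
cv2.imwrite('pics/t12.png',cv2.resize(imaging.snapshot('top')[130:220,140:250],None,fx=6,fy=6,interpolation=cv2.INTER_CUBIC))
"
```

```text
t 10.03 pos [0.5405 0.0852 0.1645] F [ 0.2 -0.7 -1.6] open 0.0201
shift [ 0.7 -0.4 78.4] turn [-0.01  0.   -0.06]
```

View pics/s12.png

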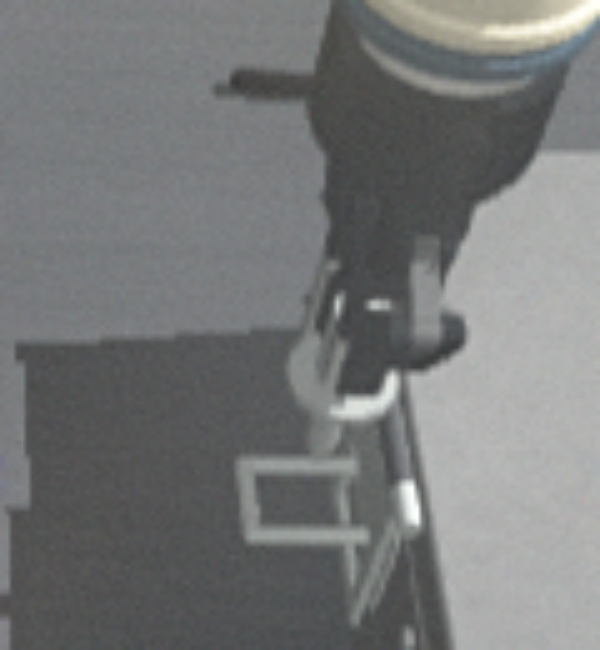

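View pics/w12.png

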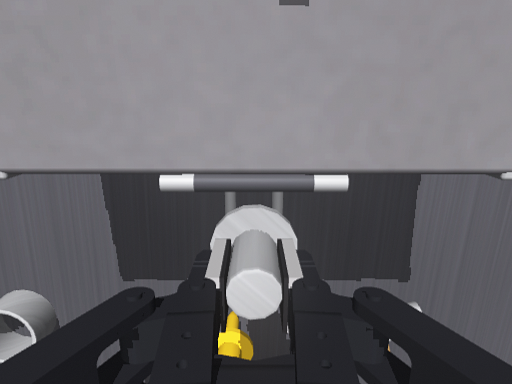

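Call:
apply_moves(moves="1 -4 0 0 0 0 0; 1 -6.5 0 0 0 0 0; 1 -6.5 0 8 0 0 0; 1 -6.5 0 16 0 0 0; 1 -6.5 0 24 0 0 0; 1 -6.5 0 32 0 0 0; 1 -6.5 0 40 0 0 0; 1 -6.5 0 46 0 0 0; 1 -6.5 0 50 0 0 0; 1 -6.5 0 50 0 0 0")

```text
time_s: 11.02
eef_pos: [0.5402, 0.0798, 0.1136]
orientation: [-0.001, 0.695, 0.719, -0.001]
contact_force: [-0.5, 0.0, -1.2]
opening: 0.0202
```

```bash
python3 -c "
from h import *
go([.54,.079,.0861],92.3)
cv2.imwrite('pics/w13.png',imaging.snapshot('wrist'))
cv2.imwrite('pics/s13.png',cv2.resize(imaging.snapshot('scene')[110:240,280:400],None,fx=5,fy=5))
"
```

```text
t 11.02 pos [0.5402 0.0798 0.1136] F [-0.5  0.  -1.2] open 0.0202
shift [-0.8 -0.1 27.5] turn [-0.02  0.   -0.05]
```

View pics/s13.png

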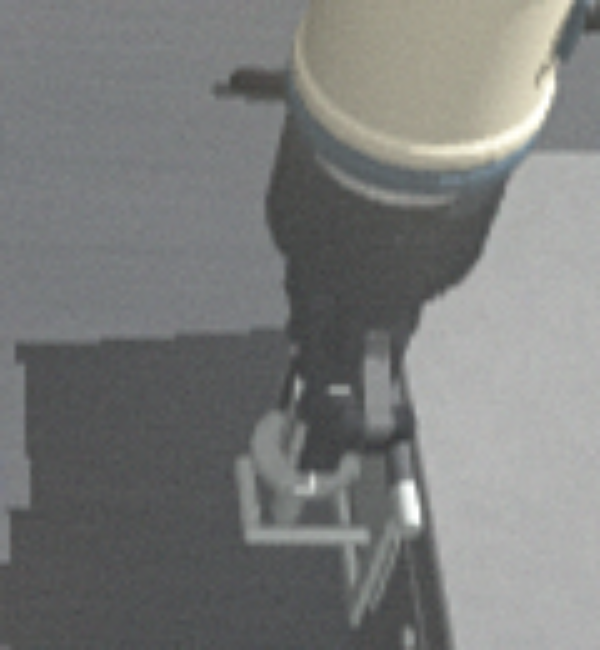

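Call:
apply_moves(moves="1 0 0 6 0 0 0; 1 0 0 12 0 0 0; 1 0 0 18 0 0 0; 1 0 0 22 0 0 0; 1 0 0 25 0 0 0; 1 0 0 25 0 0 0; 1 0 0 25 0 0 0")

```text
time_s: 11.7
eef_pos: [0.5407, 0.0798, 0.0896]
orientation: [-0.0, 0.695, 0.719, -0.0]
contact_force: [0.4, 0.2, 0.1]
opening: 0.0206
```

Call:
apply_moves(moves="1 0 0 1 0 0 0; 1 0 0 2 0 0 0; 1 0 0 2 0 0 0; 1 0 0 2 0 0 0")

```text
time_s: 12.03
eef_pos: [0.5408, 0.0798, 0.0879]
orientation: [0.0, 0.695, 0.719, 0.0]
contact_force: [-0.6, 0.5, -1.8]
opening: 0.0202
```

Call:
apply_moves(moves="1 0 0 1 0 0 0; 1 0 0 2 0 0 0; 1 0 0 2 0 0 0; 1 0 0 2 0 0 0")

```text
time_s: 12.37
eef_pos: [0.5409, 0.0799, 0.0861]
orientation: [0.0, 0.695, 0.719, 0.0]
contact_force: [-1.8, 0.8, 4.8]
opening: 0.0203
```

```bash
python3 -c "
from h import *
go([.54,.079,.0861],92.3)
cv2.imwrite('pics/w14.png',imaging.snapshot('wrist'))
cv2.imwrite('pics/s14.png',cv2.resize(imaging.snapshot('scene')[110:240,280:400],None,fx=5,fy=5))
"
```

```text
t 12.37 pos [0.5409 0.0799 0.0861] F [-1.8  0.8  4.8] open 0.0203
shift [-0.8 -1.   0. ] turn [ 0.   -0.   -0.06]
```

View pics/s14.png

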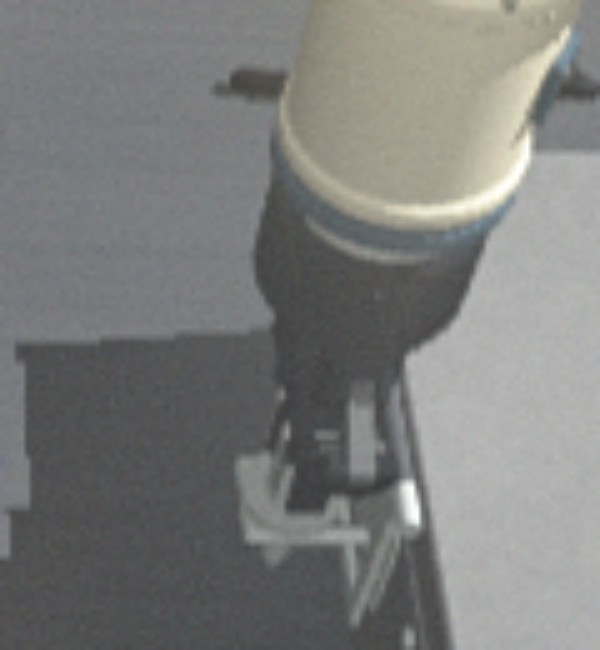

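Call:
apply_moves(moves="0.4 0 0 0 0 0 0; 0.3 0 0 0 0 0 0; 0.1 0 0 0 0 0 0; -0.1 0 0 0 0 0 0; -0.2 0 0 0 0 0 0; -0.2 0 0 0 0 0 0; -0.2 0 0 0 0 0 0")

```text
time_s: 13.05
eef_pos: [0.5408, 0.0798, 0.0857]
orientation: [-0.0, 0.695, 0.719, -0.0]
contact_force: [-0.6, -0.6, -0.3]
opening: 0.0514
```

```bash
python3 -c "
from h import *
go([.54,.079,.0861],92.3)
cv2.imwrite('pics/w15.png',imaging.snapshot('wrist'))
"
```

```text
t 13.05 pos [0.5408 0.0798 0.0857] F [-0.6 -0.6 -0.3] open 0.0514
shift [-0.8 -0.8 -0.4] turn [-0.   -0.   -0.06]
```

View pics/w15.png

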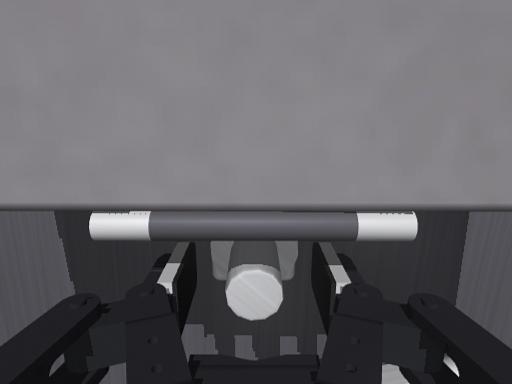

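Released, with the pin standing between the open fingers. Now I'll go straight up and then back.

Call:
apply_moves(moves="-0.2 0 0 -8 0 0 0; -0.2 0 0 -20 0 0 0; -0.2 0 0 -40 0 0 0; -0.2 0 0 -65 0 0 0; -0.2 0 0 -90 0 0 0; -0.2 0 0 -110 0 0 0; -0.2 -35 0 -115 0 0 0; -0.2 -75 0 -115 0 0 0; -0.2 -100 0 -115 0 0 0; -0.2 -100 0 -115 0 0 0")

```text
time_s: 13.93
eef_pos: [0.5446, -0.0239, 0.2025]
orientation: [0.001, 0.696, 0.718, 0.0]
contact_force: [-0.5, 0.1, 0.1]
opening: 0.0512
```

```bash
python3 -c "
from h import *
go([.54,.079,.0861],92.3)
cv2.imwrite('pics/w16.png',imaging.snapshot('wrist'))
cv2.imwrite('pics/s16.png',cv2.resize(imaging.snapshot('scene')[110:240,280:400],None,fx=5,fy=5))
cv2.imwrite('pics/t16.png',cv2.resize(imaging.snapshot('top')[130:220,140:250],None,fx=6,fy=6,interpolation=cv2.INTER_CUBIC))
"
```

```text
t 13.93 pos [ 0.5446 -0.0239  0.2025] F [-0.5  0.1  0.1] open 0.0512
shift [103.2  -1.5 116.3] turn [ 0.02  0.02 -0.08]
```

View pics/w16.png

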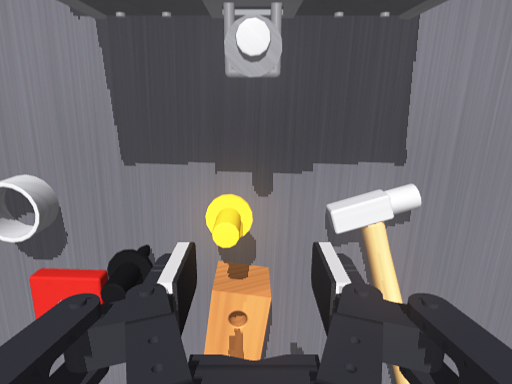

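View pics/s16.png

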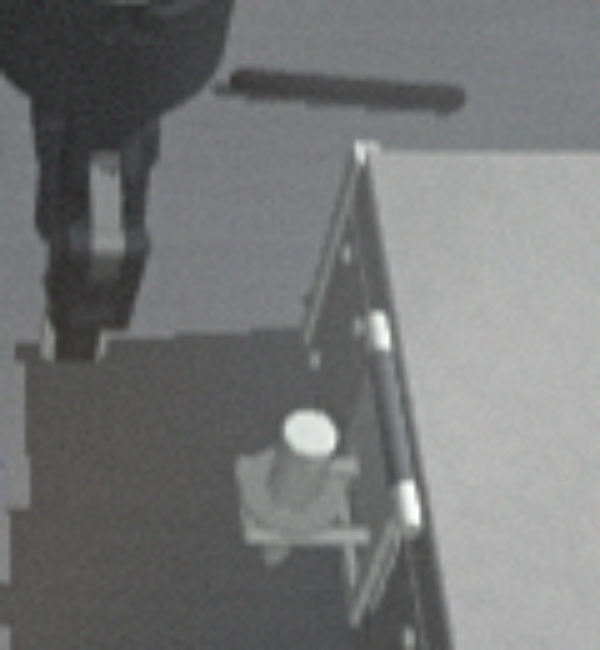

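View pics/t16.png

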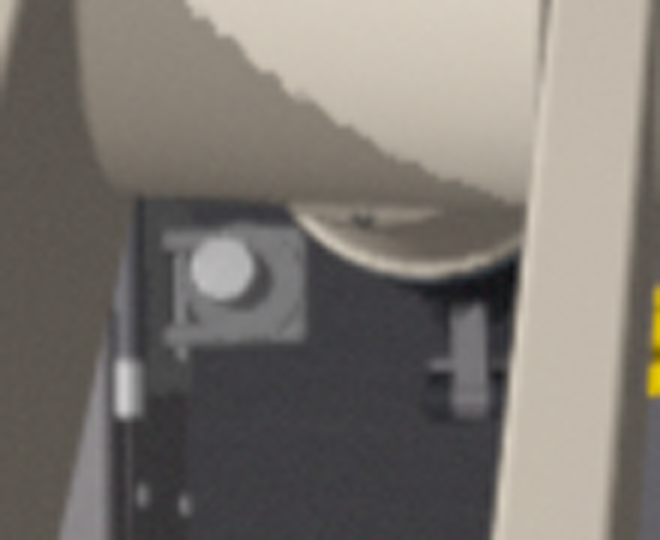

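```bash
python3 -c "
from h import *
print(two('scene',(341.8,196.4),'top',(140+222/6-.4,130+268/6-.4)))
print('collar centre(top)',onz('top',(140+238/6-.4,130+286/6-.4),.078))
"
```

```text
(array([0.5401163 , 0.08054156, 0.11411065]), np.float64(0.0012713757733230481))
collar centre(top) [0.53826508 0.08206907 0.078     ]
```

```bash
python3 -c "
from cell import job
print(job.finish_job())"
```

```text
the job is handed in; nothing more can be done
None
```

The hasp is shut and the locking pin is standing in the staple with its collar down. I handed the job in at about 14 s of the 61 s allowed; no verdict was reported.

- **Hasp:** I pushed it down with the closed fingertips until it met a firm stop. That push read 15 N, above the "under 10 N" advised for it but well below the failure limits. Later pictures show the staple through the slot and the strap flat on the chest's front.
- **Pin:** I took the grey plain-handled pin from the block and lowered it through the loop. The force rose by about 6.6 N at the height expected for seating. I then let go and backed the arm clear.

**Last checks:**
- **Sideways:** the handle is about 6 to 7 mm from the loop's centre, on the outer side. I offset it on purpose so the collar would clear the hinge and strap; the limit is 20 mm.
- **Upright:** the tilt is under about 0.1 rad, against a limit of 0.2 rad.
- **Clear of contact:** the last force reading was under 1 N, with the gripper about 10 cm from the pin.
- **Disagreements:** the two-camera fix put the handle top at 0.114 m, where a seated pin should read 0.118 m. The same fix also read 2.4 mm low on the pin in the block, so I put most of this down to calibration. The scene and top views also differed by up to 6 mm on the staple's position along the chest front. I went by the wrist camera there, which agreed with the hinge measurement.

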